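Fetch the ring blank from under the soldering grate with the reacher

TASK

The brass ring blank has slipped under the soldering grate, where the gap is too low for a hand. Take the reacher by its handle and trigger, put its open jaws around the ring, squeeze the trigger so that the jaws close on it, draw it out between the jaws until it stands well clear in front of the grate, then let go of the reacher so that it is left lying on the bench with its jaws open. Leave the copper slug and the plaster lump where they are, and touch the ring only with the reacher.

Things in the scene. Friction and masses are not known exactly. Their poses are not given: they have to be found in the camera images.
- reacher_grip (a point): Centre of the loose reacher's grip, 34 mm above the bench; x along the tool to the jaws, y to the trigger, z up. 50 mm across, for a grasp from above: flat black handle face 25 mm to -y, flat red trigger face 25 mm to +y, both 40 mm long, tops 56 mm high. Tool 195 mm long, 0.22 kg, balanced within 50 mm ahead of here. Equal closing of both fingers shifts it to +y by half the trigger's travel.
- reacher_jaws (a point): Point midway between the reacher's two rubber jaw pads, 155 mm ahead (+x) of the grip point, 15 mm above the bench; same axes. Pads are 22 mm long and tall; tips end 10 mm past this point, the black head 48 mm before it. Open, they leave 53 mm between them and measure 72 mm outside; the trigger closes both evenly.
- trigger (a joint): Travel of the reacher's trigger (m): 0 released, jaws 53 mm apart; 0.003, jaws 45 mm apart (squeezed so far, the tool can be lifted and carried); about 0.009, jaws shut on the ring; 0.014, end. A spring opens it again: 5 N at 0, 11 N at the end. A 30 N grip shuts the jaws firmly on the ring.
- ring_center (a point): Centre of the brass (gold-coloured) ring blank: a short tube 28 mm outside, 19 mm inside, 26 mm tall, about 70 g, standing on end on the bench under the grate, 30 to 45 mm behind its front edge; this point is 13 mm above the bench. Neighbours' centres are 75 mm or more away.
- grate_edge (a point): Middle of the front edge (robot's side) of the steel soldering grate, at bench level; x points inwards under the grate, y along the edge, z up. A wire top 320 mm wide and 120 mm deep, fixed on four thin corner legs, underside 54 mm and top 62 mm above the bench; the front is open between the legs.
- copper_slug: Bystander under the grate: a solid red-brown copper disc 28 mm across and 18 mm tall; origin at the centre of its underside.
- plaster_lump: Bystander under the grate: a white plaster block 28 x 26 mm, 22 mm tall; origin at the centre of its underside.
There are look-alikes about, which are no part of the job. Leave any purple look-alike of the part that bears reacher_grip alone.

How it is judged:
By the outcome, as a careful person would: the job done as asked, in the order asked, and still so for the second after the job is handed in, with the robot touching nothing.
It also fails if it takes over 40 s, if anything falls off the work surface, if the arm or the gripper's body presses on something with over 40 N, if the wrist force passes 120 N, or if a joint passes its speed limit or range.

ROBOT

A 7-joint arm with a two-finger parallel gripper is mounted at the origin on the work surface. World frame = base frame: x ahead of the robot, y to its left, z up, the work surface at z = 0. Lengths are in mm, angles in degrees, forces in N, time in s.
With the tool pointing down it reaches from about 425 to 950 mm from the base axis. Payload 4.7 kg.
Tool frame: the origin (TCP) lies between the finger pads; the fingertips stand 11 mm ahead of it and the grasp point (between the pads) lies 8 mm behind it (robot.finger_overhang is the z of the fingertips in the tool frame, in mm); z points along the fingers, y is the line along which they close (so a half turn about z gives the same grasp; the last joint's range is limited). The gripper opens to 85 mm and grips with 20 to 120 N. Pads are 22 mm wide; open, the fingers measure 114 mm over their backs; the gripper's body (76 mm by 85 mm) begins 54 mm behind the grasp point. The pads swing forward as they close: fully open they stand 13 mm farther back than shut.
Start: joints at [-74.88, 26.849, -2.785, 87.806, 1.381, 65.374, -4.715], TCP at [194.787, 646.301, 242.335] pointing down, gripper open.
Joint ranges: [-148.3, 148.3], [-19.14, 114.17], [-79.39, 73.82], [5.75, 140.21], [-59.74, 239.74], [12.07, 113.84], [-152.46, 152.46]. Speed limits (degrees/s): [147.25, 147.25, 180, 180, 180, 180, 180].

INTERFACE

Orientations are given as [roll, pitch, yaw] about the fixed x, y, z axes, in that order (R = Rz(yaw) Ry(pitch) Rx(roll)).
In Python, from cell import robot gives the robot as it stands.
- The arm moves only by the tool arm_command, never from a script. Its argument "motion" is a list of rows, each a list of 7 numbers: the opening, from 0 (shut) to 1 (fully open), then the shift along the tool's x, y, z in m, then the turn, a rotation vector about the tool's x, y, z in rad. In form: [[jaw, x, y, z, rx, ry, rz], ...]. A call has 1 to 20 rows; each row is the pose to reach, as a shift and turn from the pose commanded when the call began, along the tool's axes at that moment; what a row does not reach only later rows make up. A row lasts 1/12 s, in which the tool goes at most 41.7 mm and 7.16 degrees, less where a joint would pass 70% of its speed; a pose out of reach is approached as far as the arm can. A call with a gripper value outside its range is refused whole. The fingers move at their own pace and stop on an object; "force" is the grip in N (left out, the last holds). Time passes only in rows, so rows that repeat a pose let the fingers close. It gives the time, the measured TCP pose, the force, the opening and the grip force at its end, in the units of the state.
- robot.sense(): the state, without advancing time (a new reading comes with each control period).
- robot.snapshot(name): name is "scene" or "top" or "wrist"; returns the picture (384x512x3 uint8, red, green, blue); there is no depth.
- robot.camera_info(name): a dict with "intrinsics" (3x3 intrinsics, pixels), "origin" and "rotation" of the camera in the world; the wrist camera has in their place "mount" (4x4, takes a point from camera to tool coordinates, whose origin is the TCP and whose axes are the flange's). Camera axes: x right, y down, z forward; pixel columns grow to the right and rows downward; lengths in mm; the calibration is good to about 2 mm. A picture is of the moment at which its call begins: read the wrist's pose just before it. camera_info takes no time and is no camera call.
- robot.job_done(): hands the job in; it is judged then, once.
The state is a dict: "t": time; "q": joint angles; "joint_velocities": joint speeds; "tau": joint torques, N m; "position": TCP position; "ee_rot": TCP orientation; "ft_force": force on the tool from outside, world axes, zero at the start; "ft_torque": the same for the moment, N m; "grip_width": opening from 0.0 (shut) to 1.0 (fully open); "grip_force": force on a finger pad.
Only numpy, scipy, OpenCV 4.12 (cv2) and the standard library are available. Lean on these libraries where they do the work, as an engineer would, in place of code of your own. Each camera call takes 0.05 s, during which the arm holds its last target. There are 200 camera calls.

## Working session

There is one attempt and no reset: what is moved stays moved. The work goes in short steps, Python scripts to look and compute and a tool call to move; the robot and the scene stay as the last step left them, time stands still between calls to the robot, and variables do not carry over. Pictures are saved under pics/ and viewed, at most 10 in all, crops included, and the job is handed in when it is done.

Besides the shell and the picture viewer there is one more tool, called after "Request:" as a command line: name --pt "numbers of a row" for each row, then --argument value for the rest. arm_command: Moves the arm, as the interface text tells. Its arguments: {"type":"object","properties":{"motion":{"type":"array","items":{"type":"array","items":{"type":"number"}}},"force":{"type":"number"}},"required":["motion"]}

```bash
mkdir -p pics
cat > h.py <<'E'
import numpy as np, cv2
from cell import robot
from scipy.spatial.transform import Rotation as R
def ray(name,uv,z,info=None):
    c=info or robot.camera_info(name)
    K=np.array(c["intrinsics"]);o=np.array(c["origin"]);r=np.array(c["rotation"])
    d=r@np.linalg.solve(K,[uv[0],uv[1],1.]);return o+d*(z-o[2])/d[2]
def proj(name,p):
    c=robot.camera_info(name);q=np.array(c["intrinsics"])@(np.array(c["rotation"]).T@(np.array(p)-np.array(c["origin"])));return q[:2]/q[2]
E
python3 - <<'E'
from h import *
for n in("scene","top"):
    a=robot.snapshot(n)[:,:,::-1]; cv2.imwrite(f"pics/{n}0.png",a)
    c=robot.camera_info(n);print(n,c)
a=[cv2.imread(f"pics/{n}0.png") for n in("top","scene")]
cv2.imwrite("pics/top_big.png",cv2.resize(a[0],(800,600),interpolation=2));cv2.imwrite("pics/scene_big.png",cv2.resize(a[1],(800,600),interpolation=2))
print(robot.sense())
E
```

```text
scene {'intrinsics': array([[407.89516059,   0.        , 261.39215185],
       [  0.        , 407.89516059, 191.9575834 ],
       [  0.        ,   0.        ,   1.        ]]), 'origin': array([ 876.54618621, -367.42133735,  573.79147709]), 'rotation': array([-131.23808729,   -0.14947235,   43.68851372])}
top {'intrinsics': array([[348.22809045,   0.        , 253.21875715],
       [  0.        , 348.22809045, 188.64689075],
       [  0.        ,   0.        ,   1.        ]]), 'origin': array([344.0592978 ,  58.28040866, 718.95804297]), 'rotation': array([-166.60222241,   -0.29638499,  -83.88289704])}
{'t': 0.1, 'q': array([-74.87886235,  26.89466608,  -2.78333279,  87.86697299,
         1.37950631,  65.3721408 ,  -4.71439724]), 'joint_velocities': array([-0.08706522, -0.01679745,  0.0145828 , -0.21576681, -0.04734355,
        0.01705953, -0.00416195]), 'tau': array([ 1.08782315e-03, -5.11515605e+01, -4.65369481e-02, -2.38391393e+01,
        1.08863635e-02,  4.33022957e-03, -1.26424055e-05]), 'position': array([194.6839287 , 645.80261991, 241.34225044]), 'ee_rot': array([-1.79899736e+02,  2.58739769e-03,  1.63224314e+02]), 'ft_force': array([-0.36662766, -0.1550918 ,  0.45524254]), 'ft_torque': array([-0.02617316, -0.00806104, -0.0316359 ]), 'grip_force': 0.0, 'grip_width': 0.9996864828394348}
```

View pics/top_big.png

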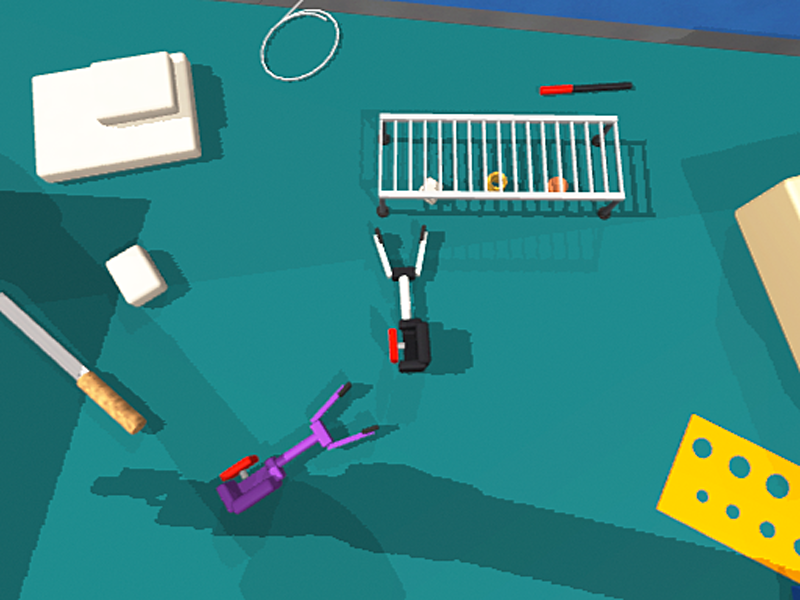

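View pics/scene_big.png

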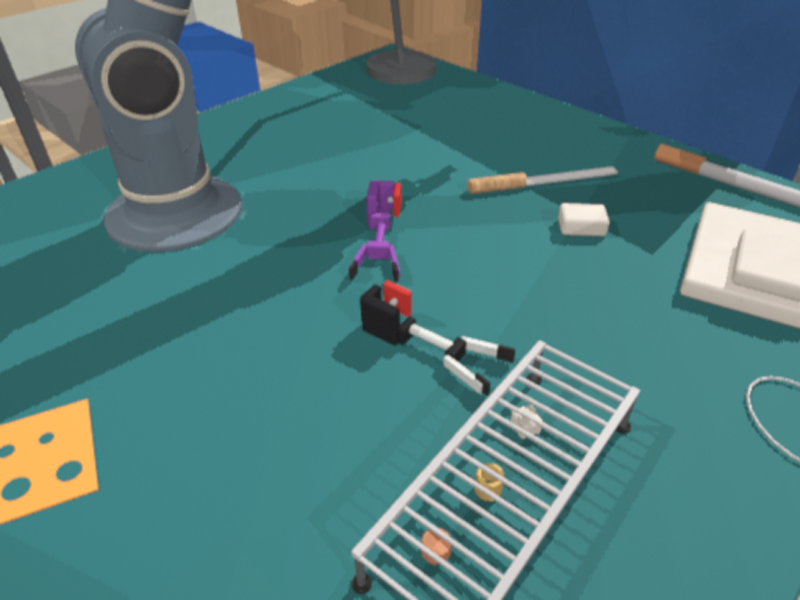

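The top view shows two reachers. The black-handled one, with red trigger at (393,345) and handle at (413,345) in the enlarged picture, matches the description. The purple one at (250,485) is the look-alike. Under the grate stand the plaster (430,188), the gold ring (497,182) and the copper slug (558,185).

```bash
sed -i 's/r=np.array(c\["rotation"\])/r=rot(c)/; s/np.array(c\["rotation"\]).T/rot(c).T/' h.py
cat >> h.py <<'E'
def rot(c):
    a=np.array(c["rotation"]);return a if a.shape==(3,3) else R.from_euler("xyz",a,degrees=True).as_matrix()
def two(ua,ub):  # triangulate top / scene pixels
    A=[];b=[]
    for n,u in(("top",ua),("scene",ub)):
        c=robot.camera_info(n);o=np.array(c["origin"]);d=rot(c)@np.linalg.solve(np.array(c["intrinsics"]),[u[0],u[1],1.]);d/=np.linalg.norm(d)
        P=np.eye(3)-np.outer(d,d);A.append(P);b.append(P@o)
    p=np.linalg.solve(A[0]+A[1],b[0]+b[1]);return p
E
python3 - <<'E'
from h import *
T=cv2.imread("pics/top0.png");S=cv2.imread("pics/scene0.png")
def cents(im,lo,hi,box):
    h=cv2.cvtColor(im,cv2.COLOR_BGR2HSV);m=cv2.inRange(h,np.array(lo),np.array(hi));k=np.zeros_like(m);x0,y0,x1,y1=box;k[y0:y1,x0:x1]=m[y0:y1,x0:x1]
    ys,xs=np.nonzero(k);r=cv2.minAreaRect(np.c_[xs,ys].astype(np.float32));
    return k,(xs.mean(),ys.mean()),r,(xs.min(),ys.min(),xs.max(),ys.max()),len(xs)
s=.64
for nm,lo,hi,bt,bs in(("gold",(18,120,90),(32,255,255),(300,105,335,128),(290,290,335,330)),
 ("copper",(3,90,90),(16,255,255),(345,108,370,128),(260,330,300,370)),
 ("red",(0,180,90),(5,255,255),(240,200,265,240),(235,175,270,205)),
 ("black",(0,0,0),(180,255,50),(250,200,280,240),(225,180,258,225))):
    a=cents(T,lo,hi,bt);b=cents(S,lo,hi,bs);print(nm,np.round(a[1],1),a[2],a[3],a[4],"|",np.round(b[1],1),b[3],b[4]);print("  tri",two(a[1],b[1]).round(1),"z13",ray("top",a[1],13).round(1),ray("scene",b[1],13).round(1),"z56",ray("top",a[1],56).round(1))
for u in((380,195),(624,198),(379,118),(617,118)):print("grate",u,ray("top",np.array(u)*s,62).round(1))
A=cv2.resize(T[130:250,190:310],(600,600),interpolation=2);B=cv2.resize(T[65:145,225:415],None,fx=4,fy=4,interpolation=2)
cv2.imwrite("pics/cropA.png",A);cv2.imwrite("pics/cropB.png",B)
E
```

```text
gold [316.8 115.7] ((318.0, 115.5), (11.0, 12.0), 90.0) (np.int64(312), np.int64(110), np.int64(324), np.int64(121)) 86 | [312.5 308.7] (np.int64(305), np.int64(297), np.int64(320), np.int64(319)) 117
  tri [687.9 -49.4  15.4] z13 [690.3 -48.6  13. ] [686.1 -49.5  13. ] z56 [669.3 -42.1  56. ]
copper [356.  117.9] ((357.0, 117.5), (9.0, 12.0), 90.0) (np.int64(351), np.int64(113), np.int64(363), np.int64(122)) 88 | [278.7 349. ] (np.int64(270), np.int64(338), np.int64(288), np.int64(360)) 210
  tri [ 693.3 -135.3   13.6] z13 [ 694.5 -134.5   13. ] [ 692.3 -136.1   13. ] z56 [ 673.1 -122.8   56. ]
red [251.3 220.3] ((251.26773071289062, 220.5155029296875), (21.15304183959961, 4.722848892211914), 86.18592071533203) (np.int64(249), np.int64(210), np.int64(254), np.int64(231)) 101 | [254.7 190.4] (np.int64(246), np.int64(182), np.int64(261), np.int64(200)) 148
  tri [442.   69.4  37.7] z13 [445.2  69.3  13. ] [422.3  90.   13. ] z56 [439.   68.7  56. ]
black [265.1 220.4] ((265.0, 221.0), (34.0, 20.0), 90.0) (np.int64(255), np.int64(204), np.int64(275), np.int64(238)) 416 | [243.4 203.9] (np.int64(231), np.int64(184), np.int64(257), np.int64(219)) 599
  tri [444.6  39.4  23.3] z13 [448.   41.4  13. ] [434.8  44.5  13. ] z56 [441.7  42.5  56. ]
grate (380, 195) [630.1 106.   62. ]
grate (624, 198) [ 660.5 -209.6   62. ]
grate (379, 118) [740.6 119.9  62. ]
grate (617, 118) [ 775.8 -199.1   62. ]
```

View pics/cropA.png

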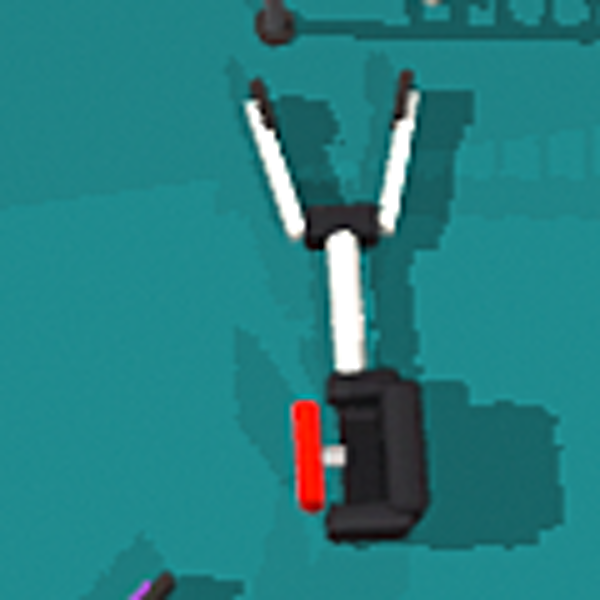

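View pics/cropB.png

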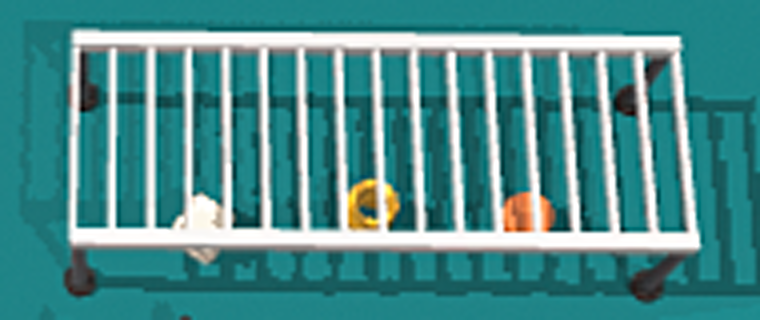

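Crop A confirms it: black handle, red trigger at (308,455) on its left (+y), jaws pointing up the image. Crop B shows the ring as the gold tube at (375,205), between the plaster (205,220) and the slug (528,212).

Run:
```python
from h import *
c=lambda x,y:(189.6+x/5,129.6+y/5)
r=lambda x,y,z:ray("top",c(x,y),z)[:2]
# trigger top outer edge ends, handle outer edge ends (z=56); pads tips tops (z=26), shaft ends
t1,t2=r(293,403,56),r(299,510,56); h1,h2=r(420,385,56),r(427,510,56)
j1,j2=r(257,82,26),r(406,72,26); s1,s2=r(343,235,34),r(350,370,34)
ang=lambda d:np.degrees(np.arctan2(d[1],d[0]))
print("yaw trig",ang(t1-t2),"handle",ang(h1-h2),"shaft",ang(s1-s2),"len trig",np.linalg.norm(t1-t2))
jm=(j1+j2)/2; tm=(t1+t2)/2; gap=np.linalg.norm(j1-j2); print("tips",j1,j2,gap,"tipline yaw",ang(j1-j2)-90)
hm=(h1+h2)/2;g0=(tm+hm)/2; print("trig mid",tm,"handle",hm,"width",np.linalg.norm(tm-hm))
for _ in range(3):
    a=np.radians(ang(jm-g0)); ex=np.array([np.cos(a),np.sin(a)]);ey=np.array([-ex[1],ex[0]])
    g0=tm-25*ey
print("grip",g0,"yaw",np.degrees(a),"dist to tips",np.linalg.norm(jm-g0),"(165)")
T0=robot.sense();Rt=R.from_euler("xyz",T0["ee_rot"],degrees=True)
tgt=np.r_[g0,26]; Rg=R.from_euler("xyz",[180,0,180+np.degrees(a)],degrees=True)
print("pos shift tool",Rt.inv().apply(tgt-T0["position"]).round(1),"turn",(Rt.inv()*Rg).as_rotvec().round(3))
# ring by bounding circle in top: top rim
B=lambda x,y:(224.6+x/4,64.6+y/4)
print("ring rim centre z26",ray("top",B(374,203),26))
for u in((75,237),(697,242)): print(ray("top",B(*u),58))
```

```text
yaw trig 9.476041599518338 handle 8.499136070092948 shaft 8.79189429330149 len trig 41.283413579420895
tips [597.61910481 107.73873458] [608.88101345  45.73513225] 63.018071116853825 tipline yaw 10.294582975838736
trig mid [437.55112569  73.36889895] handle [446.30325391  25.13651716] width 49.02002041242716
grip [441.8237065   48.73670349] yaw 9.840339037431162 dist to tips 163.8367486230668 (165)
pos shift tool [-408.9 -499.9  216.2] turn [-0.002 -0.    -0.465]
ring rim centre z26 [685.15302783 -49.44820946  26.        ]
[633.99314012 106.17555145  58.        ]
[ 665.86222448 -210.13814898   58.        ]
```

Request:
arm_command --pt "1 -0.409 -0.5 0.1 0 0 -0.465" --pt "1 -0.409 -0.5 0.1 0 0 -0.465" --pt "1 -0.409 -0.5 0.1 0 0 -0.465" --pt "1 -0.409 -0.5 0.1 0 0 -0.465" --pt "1 -0.409 -0.5 0.1 0 0 -0.465" --pt "1 -0.409 -0.5 0.1 0 0 -0.465" --pt "1 -0.409 -0.5 0.1 0 0 -0.465" --pt "1 -0.409 -0.5 0.1 0 0 -0.465" --pt "1 -0.409 -0.5 0.1 0 0 -0.465" --pt "1 -0.409 -0.5 0.1 0 0 -0.465" --pt "1 -0.409 -0.5 0.1 0 0 -0.465" --pt "1 -0.409 -0.5 0.1 0 0 -0.465" --pt "1 -0.409 -0.5 0.1 0 0 -0.465" --pt "1 -0.409 -0.5 0.1 0 0 -0.465" --pt "1 -0.409 -0.5 0.1 0 0 -0.465" --pt "1 -0.409 -0.5 0.1 0 0 -0.465" --pt "1 -0.409 -0.5 0.1 0 0 -0.465" --pt "1 -0.409 -0.5 0.1 0 0 -0.465" --pt "1 -0.409 -0.5 0.1 0 0 -0.465" --pt "1 -0.409 -0.5 0.1 0 0 -0.465" --force 20

```text
t: 1.77
position: [441.7, 50.9, 142.3]
ee_rot: [180.0, -0.0, -170.0]
ft_force: [-0.2, 0.8, 0.1]
grip_width: 1.0
grip_force: 0.0
```

```bash
cat >> h.py <<'E'
def wrist(name):
    s=robot.sense();a=robot.snapshot("wrist")[:,:,::-1];cv2.imwrite(name,a)
    c=robot.camera_info("wrist");M=np.array(c["mount"]);Rt=R.from_euler("xyz",s["ee_rot"],degrees=True).as_matrix()
    return a,dict(intrinsics=c["intrinsics"],origin=s["position"]+Rt@M[:3,3],rotation=Rt@M[:3,:3])
def st():
    s=robot.sense();print(*[(k,np.round(s[k],3)) for k in("t","q","position","ee_rot","ft_force","grip_width","grip_force")]);return s
E
python3 - <<'E'
from h import *
st();a,i=wrist("pics/w1.png");print(i)
E
```

```text
('t', np.float64(1.767)) ('q', array([-20.045,  12.783,   9.236, 124.423,  -3.036,  43.006,  91.2  ])) ('position', array([441.656,  50.912, 142.268])) ('ee_rot', array([ 1.79965e+02, -1.20000e-02, -1.69987e+02])) ('ft_force', array([-0.236,  0.761,  0.12 ])) ('grip_width', np.float64(1.0)) ('grip_force', np.float64(0.0))
{'intrinsics': array([[299.59074327,   0.        , 252.37750821],
       [  0.        , 299.59074327, 193.16470385],
       [  0.        ,   0.        ,   1.        ]]), 'origin': array([368.45601135,  38.55085612, 273.77391027]), 'rotation': array([[-0.17359241,  0.94158068,  0.28860266],
       [ 0.98481586,  0.1654217 ,  0.05266299],
       [ 0.00184531,  0.29336237, -0.95599954]])}
```

View pics/w1.png

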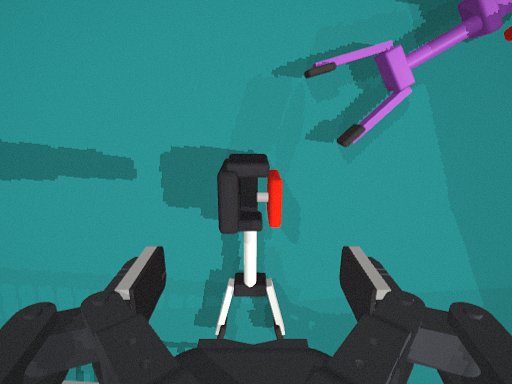

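The wrist view shows the reacher from above: handle at (238,195), trigger (275,198), jaws pointing down the picture between the fingers.

Run:
```python
from h import *
s=robot.sense();c=robot.camera_info("wrist");M=np.array(c["mount"]);Rt=R.from_euler("xyz",s["ee_rot"],degrees=True).as_matrix()
i=dict(intrinsics=c["intrinsics"],origin=s["position"]+Rt@M[:3,3],rotation=Rt@M[:3,:3])
a=cv2.imread("pics/w1.png");h=cv2.cvtColor(a,cv2.COLOR_BGR2HSV);m=cv2.inRange(h,(0,180,80),(6,255,255));m[:,:255]=0;m[:,300:]=0;m[:160]=0;m[240:]=0
ys,xs=np.nonzero(m)
print("trig px",xs.min(),xs.max(),ys.min(),ys.max())
e=[];
for y in(178,190,210,220):
    r=xs[ys==y];e.append((y,r.min(),r.max()))
print(e)
t1,t2=ray(0,(281.5,172),56,i)[:2],ray(0,(281.5,226),56,i)[:2]
h1,h2=ray(0,(220.5,160),56,i)[:2],ray(0,(219,228),56,i)[:2]
print(t1,t2,h1,h2)
ex=(t2-t1)/np.linalg.norm(t2-t1);print("len",np.linalg.norm(t2-t1),"yaws",np.degrees(np.arctan2(ex[1],ex[0])),np.degrees(np.arctan2(*(h2-h1)[::-1])))
tm=(t1+t2)/2; ey=np.array([-ex[1],ex[0]]);print("grip",tm-25*ey,"handle-trig across",(tm-h1)@ey)
p=np.r_[tm-25*ey,26]; print("shift in tool",(Rt.T@(p-s["position"])).round(1),s["position"])
```

```text
trig px 267 281 170 226
[(178, np.int64(268), np.int64(280)), (190, np.int64(268), np.int64(281)), (210, np.int64(267), np.int64(280)), (220, np.int64(269), np.int64(280))]
[414.28162914  69.13067729] [456.93368739  77.92516361] [413.21283021  23.11072817] [467.1428937  29.7131703]
len 43.54929462425104 yaws 11.650618356414467 6.979760400106773
grip [440.65623964  49.04298986] handle-trig across 44.85597366799107
shift in tool [  1.4  -1.8 116.4] [441.6855866   51.00062274 142.35913873]
```

Request:
arm_command --pt "1 0.001 -0.002 0.02 0 0 0" --pt "1 0.001 -0.002 0.05 0 0 0" --pt "1 0.001 -0.002 0.08 0 0 0" --pt "1 0.001 -0.002 0.1 0 0 0" --pt "1 0.001 -0.002 0.116 0 0 0" --pt "1 0.001 -0.002 0.116 0 0 0" --pt "1 0.001 -0.002 0.116 0 0 0"

```text
t: 2.4
position: [440.9, 48.3, 26.0]
ee_rot: [180.0, -0.1, -170.0]
ft_force: [1.0, 0.1, 0.2]
grip_width: 1.002
grip_force: 0.0
```

Request:
arm_command --pt "0.62 0 0 0 0 0 0" --pt "0.62 0 0 0 0 0 0" --pt "0.62 0 0 0 0 0 0" --pt "0.6 0 0 0 0 0 0" --pt "0.6 0 0 0 0 0 0" --pt "0.58 0 0 0 0 0 0" --pt "0.58 0 0 0 0 0 0" --pt "0.56 0 0 0 0 0 0" --pt "0.56 0 0 0 0 0 0" --pt "0.56 0 0 0 0 0 0"

```text
t: 3.23
position: [442.1, 47.0, 27.1]
ee_rot: [-180.0, 0.1, -170.1]
ft_force: [-0.8, -1.6, 8.7]
grip_width: 0.56
grip_force: 6.2
```

Run:
```python
from h import *
st();a,i=wrist("pics/w2.png");t=robot.snapshot("top")[:,:,::-1]
cv2.imwrite("pics/t2.png",t)
b=cv2.resize(t[60:260,170:420],(500,400),interpolation=2)
cv2.imwrite("pics/c2.png",np.hstack([cv2.resize(a,(300,225)),np.zeros((225,1,3),np.uint8)]) if 0 else np.vstack([b,np.hstack([cv2.resize(a,(250,190)),np.zeros((190,250,3),np.uint8)])]))
```

```text
('t', np.float64(3.233)) ('q', array([-17.335,  25.105,   7.064, 128.867,  -6.728,  26.272,  94.964])) ('position', array([442.133,  47.013,  27.055])) ('ee_rot', array([-1.79983e+02,  8.00000e-02, -1.70138e+02])) ('ft_force', array([-0.844, -1.561,  8.661])) ('grip_width', np.float64(0.56)) ('grip_force', np.float64(6.183))
```

View pics/c2.png

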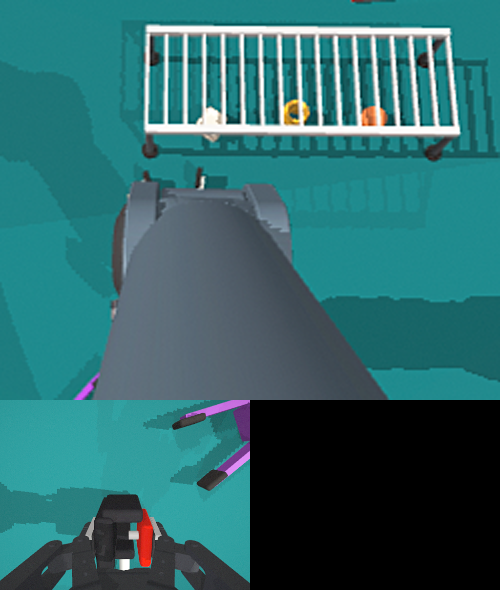

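The gripper holds handle and trigger; the arm hides most of the top view, with only the jaw tips showing at (145,180) and (200,180). Pad force of 6 N matches the spring at about 2.4 mm travel. Next I squeeze slightly more and lift a little.

Request:
arm_command --pt "0.55 0 0 0 0 0 0" --pt "0.55 0 0 0 0 0 0" --pt "0.55 0 0 -0.004 0 0 0" --pt "0.55 0 0 -0.008 0 0 0" --pt "0.55 0 0 -0.008 0 0 0" --pt "0.55 0 0 -0.008 0 0 0"

```text
t: 3.83
position: [441.2, 47.4, 34.3]
ee_rot: [180.0, -0.0, -170.1]
ft_force: [-0.8, -0.6, -2.3]
grip_width: 0.55
grip_force: 6.2
```

Run:
```python
from h import *
s=st();Rt=R.from_euler("xyz",s["ee_rot"],degrees=True)
ring=np.array([686.,-49.5]);yg=5.7
print("neighbour slug ~ (693,-135)")
for yaw in(0,3,5.7):
    e=np.array([np.cos(np.radians(yaw)),np.sin(np.radians(yaw))]);n=np.array([-e[1],e[0]])
    for back in(110,0):
        g=ring-(155+back)*e; print(yaw,back,g.round(1),np.hypot(*g).round(1),Rt.inv().apply(np.r_[g,s["position"][2]]-s["position"]).round(1),"turn",(Rt.inv()*R.from_euler("xyz",[180,0,180+yaw],degrees=True)).as_rotvec().round(3))
```

```text
('t', np.float64(3.833)) ('q', array([-17.6  ,  24.217,   7.297, 128.748,  -6.522,  27.366,  94.728])) ('position', array([441.232,  47.41 ,  34.345])) ('ee_rot', array([ 1.79994e+02, -6.00000e-03, -1.70131e+02])) ('ft_force', array([-0.768, -0.578, -2.348])) ('grip_width', np.float64(0.55)) ('grip_force', np.float64(6.164))
neighbour slug ~ (693,-135)
0 110 [421.  -49.5] 423.9 [ 36.5 -92.   -0. ] turn [ 0.    -0.     0.172]
0 0 [531.  -49.5] 533.3 [ -71.8 -110.9   -0. ] turn [ 0.    -0.     0.172]
3 110 [421.4 -63.4] 426.1 [  38.6 -105.7   -0. ] turn [ 0.   -0.    0.12]
3 0 [531.2 -57.6] 534.3 [ -70.6 -118.9   -0. ] turn [ 0.   -0.    0.12]
5.7 110 [422.3 -75.8] 429.1 [  39.8 -118.2   -0. ] turn [ 0.    -0.     0.073]
5.7 0 [531.8 -64.9] 535.7 [ -69.9 -126.2   -0. ] turn [ 0.    -0.     0.073]
```

Request:
arm_command --pt "0.55 0 -0.015 0 0 0 0.02" --pt "0.55 0 -0.035 0 0 0 0.05" --pt "0.55 -0.001 -0.055 0 0 0 0.08" --pt "0.55 -0.001 -0.075 0 0 0 0.11" --pt "0.55 -0.001 -0.095 0 0 0 0.12" --pt "0.55 -0.001 -0.108 0 0 0 0.12" --pt "0.55 -0.001 -0.112 0 0 0 0.12" --pt "0.55 -0.001 -0.112 0 0 0 0.12" --pt "0.55 -0.001 -0.112 0 0 0 0.12"

```text
t: 4.58
position: [461.2, -62.0, 34.0]
ee_rot: [180.0, -0.1, -177.0]
ft_force: [0.8, 0.5, -1.4]
grip_width: 0.548
grip_force: 6.2
```

Run:
```python
from h import *
st();t=robot.snapshot("top")[:,:,::-1];s=robot.snapshot("scene")[:,:,::-1]
cv2.imwrite("pics/t3.png",t);cv2.imwrite("pics/s3.png",s)
cv2.imwrite("pics/c3.png",np.hstack([cv2.resize(t[70:200,235:365],(400,400),interpolation=2),cv2.resize(s[190:350,210:370],(400,400),interpolation=2)]))
```

```text
('t', np.float64(4.583)) ('q', array([ -4.711,  25.67 ,   8.835, 126.071,  -8.004,  28.819, 103.31 ])) ('position', array([461.193, -62.025,  34.   ])) ('ee_rot', array([ 1.79960e+02, -5.30000e-02, -1.76981e+02])) ('ft_force', array([ 0.764,  0.469, -1.403])) ('grip_width', np.float64(0.548)) ('grip_force', np.float64(6.152))
```

View pics/c3.png

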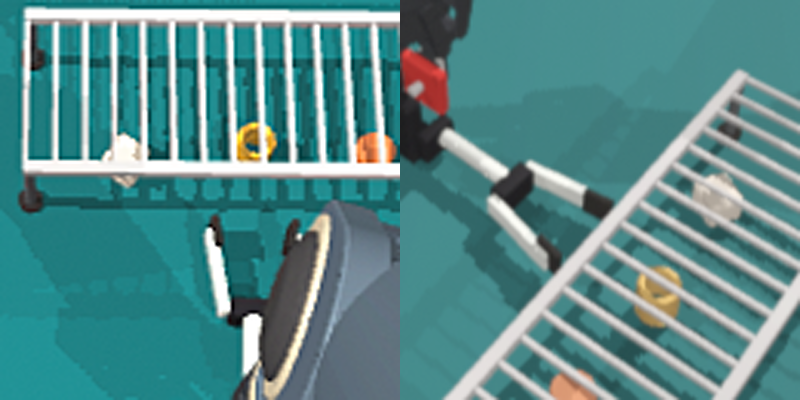

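The jaws stand in front of the grate, tips at (215,220) and (291,222) in the left crop. The ring at (257,142) is almost straight ahead.

Run:
```python
from h import *
k=400/130;P=lambda x,y,z:ray("top",(234.7+x/k,69.7+y/k),z)
k2=2.5;Q=lambda x,y,z:ray("scene",(209.7+x/k2,189.7+y/k2),z)
a,b=P(215,219,33),P(292,222,33);m=(a+b)/2
print("tips",a,b,np.linalg.norm(a-b),"mid",m)
s=robot.sense();yaw=np.radians(s["ee_rot"][2]+180);e=np.array([np.cos(yaw),np.sin(yaw)]);n=np.array([-e[1],e[0]])
d=m[:2]-s["position"][:2];print("tips rel TCP along, across",d@e,d@n,"expect 165, 1.6")
for nm,r in(("top rim",P(257,141,26)),("scene rim",Q(658,281,26))):
    print(nm,r,"ring rel TCP",(r[:2]-s["position"][:2])@e,(r[:2]-s["position"][:2])@n)
```

```text
tips [620.7977382  -23.84366349  33.        ] [624.32649756 -76.14872089  33.        ] 52.42395609230383 mid [622.56211788 -49.99619219  33.        ]
tips rel TCP along, across 161.6867626673422 2.6855921074827758 expect 165, 1.6
top rim [684.77457454 -49.74230475  26.        ] ring rel TCP 223.82167717648647 -0.4299530339334692
scene rim [863.8914776  125.57341284  26.        ] ring rel TCP 412.1698083618298 164.92858854897625
```

Request:
arm_command --pt "0.55 0 -0.002 0 0 0 0" --pt "0.55 -0.01 -0.004 0 0 0 0" --pt "0.55 -0.02 -0.004 0 0 0 0" --pt "0.55 -0.03 -0.004 0 0 0 0" --pt "0.55 -0.04 -0.004 0 0 0 0" --pt "0.55 -0.05 -0.004 0 0 0 0" --pt "0.55 -0.06 -0.004 0 0 0 0" --pt "0.55 -0.066 -0.004 0 0 0 0" --pt "0.55 -0.07 -0.004 0 0 0 0" --pt "0.55 -0.07 -0.004 0 0 0 0" --pt "0.55 -0.07 -0.004 0.003 0 0 0" --pt "0.55 -0.07 -0.004 0.006 0 0 0" --pt "0.55 -0.07 -0.004 0.006 0 0 0" --pt "0.55 -0.07 -0.004 0.006 0 0 0"

```text
t: 5.85
position: [531.1, -63.2, 28.0]
ee_rot: [180.0, -0.1, -177.0]
ft_force: [1.4, -0.1, -2.2]
grip_width: 0.551
grip_force: 6.2
```

Run:
```python
from h import *
st();t=robot.snapshot("top")[:,:,::-1];s=robot.snapshot("scene")[:,:,::-1]
cv2.imwrite("pics/c4.png",np.hstack([cv2.resize(t[70:200,235:365],(400,400),interpolation=2),cv2.resize(s[220:350,220:350],(400,400),interpolation=2)]))
```

```text
('t', np.float64(5.85)) ('q', array([ -4.649,  30.651,   8.883, 117.199,  -8.369,  32.79 , 103.045])) ('position', array([531.068, -63.158,  28.001])) ('ee_rot', array([ 1.79988e+02, -5.80000e-02, -1.77019e+02])) ('ft_force', array([ 1.397, -0.059, -2.218])) ('grip_width', np.float64(0.551)) ('grip_force', np.float64(6.167))
```

View pics/c4.png

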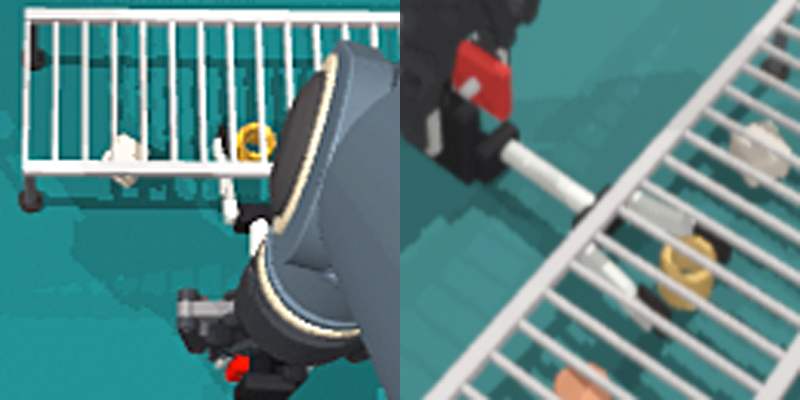

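The right crop shows the ring at (688,272) between the pads, at (710,235) and (655,305). Closing now with 30 N.

Request:
arm_command --pt "0.54 0 0 0 0 0 0" --pt "0.53 0 0 0 0 0 0" --pt "0.52 0 0 0 0 0 0" --pt "0.51 0 0 0 0 0 0" --pt "0.5 0 0 0 0 0 0" --pt "0.49 0 0 0 0 0 0" --pt "0.48 0 0 0 0 0 0" --pt "0.46 0 0 0 0 0 0" --pt "0.42 0 0 0 0 0 0" --pt "0.38 0 0 0 0 0 0" --pt "0.38 0 0 0 0 0 0" --pt "0.38 0 0 0 0 0 0" --pt "0.38 0 0 0 0 0 0" --force 30

```text
t: 7.03
position: [531.8, -63.4, 28.7]
ee_rot: [-180.0, 0.0, -177.0]
ft_force: [-3.0, -1.0, 5.6]
grip_width: 0.458
grip_force: 30.7
```

Request:
arm_command --pt "0.38 0.004 0 -0.001 0 0 0" --pt "0.38 0.01 0 -0.001 0 0 0" --pt "0.38 0.018 0 -0.001 0 0 0" --pt "0.38 0.026 0 -0.001 0 0 0" --pt "0.38 0.034 0 -0.001 0 0 0" --pt "0.38 0.042 0 -0.001 0 0 0" --pt "0.38 0.05 0 -0.001 0 0 0" --pt "0.38 0.058 0 -0.001 0 0 0" --pt "0.38 0.066 0 -0.001 0 0 0" --pt "0.38 0.074 0 -0.001 0 0 0" --pt "0.38 0.082 0 -0.001 0 0 0" --pt "0.38 0.088 0 -0.001 0 0 0" --pt "0.38 0.09 0 -0.001 0 0 0" --pt "0.38 0.09 0 -0.001 0 0 0"

```text
t: 8.2
position: [441.1, -67.9, 29.3]
ee_rot: [180.0, -0.0, -177.0]
ft_force: [-0.6, -0.3, -1.8]
grip_width: 0.455
grip_force: 30.6
```

Run:
```python
from h import *
st();t=robot.snapshot("top")[:,:,::-1];s=robot.snapshot("scene")[:,:,::-1]
cv2.imwrite("pics/c5.png",np.hstack([cv2.resize(t[70:200,235:365],(400,400),interpolation=2),cv2.resize(s[190:350,200:360],(400,400),interpolation=2)]))
```

```text
('t', np.float64(8.2)) ('q', array([ -3.765,  25.041,   8.636, 128.599,  -8.095,  26.887, 104.282])) ('position', array([441.06 , -67.858,  29.271])) ('ee_rot', array([ 1.79987e+02, -4.50000e-02, -1.77021e+02])) ('ft_force', array([-0.551, -0.252, -1.825])) ('grip_width', np.float64(0.455)) ('grip_force', np.float64(30.643))
```

View pics/c5.png

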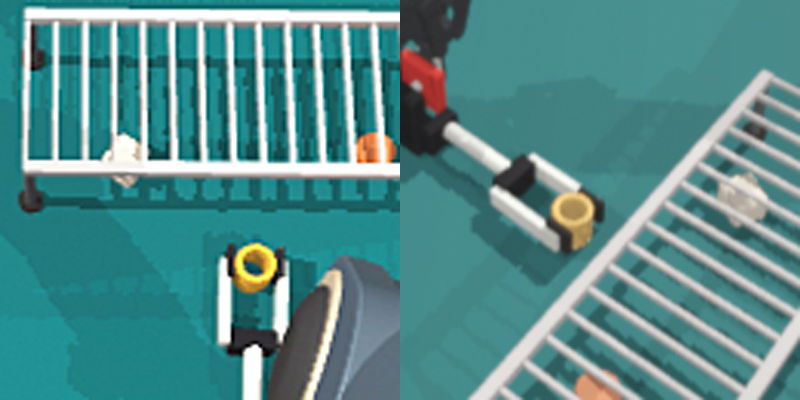

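The ring is held between the pads and out in front of the grate at (257,265); slug and plaster have not moved. It needs more clearance, so I swing the tool to the right, away from the edge, and set it down.

Request:
arm_command --pt "0.38 0 0.002 0 0 0 0.03" --pt "0.38 0 0.004 0 0 0 0.08" --pt "0.38 0.001 0.007 0 0 0 0.14" --pt "0.38 0.001 0.01 0 0 0 0.2" --pt "0.38 0.002 0.013 0 0 0 0.26" --pt "0.38 0.002 0.016 0 0 0 0.32" --pt "0.38 0.003 0.019 0 0 0 0.38" --pt "0.38 0.003 0.022 0 0 0 0.44" --pt "0.38 0.003 0.025 0 0 0 0.5" --pt "0.38 0.003 0.027 0 0 0 0.55" --pt "0.38 0.003 0.028 0 0 0 0.575" --pt "0.38 0.003 0.028 0 0 0 0.575" --pt "0.38 0.003 0.028 0.001 0 0 0.575" --pt "0.38 0.003 0.028 0.002 0 0 0.575" --pt "0.38 0.003 0.028 0.002 0 0 0.575"

```text
t: 9.55
position: [437.7, -40.0, 28.6]
ee_rot: [179.9, -0.0, 150.1]
ft_force: [-6.0, 1.5, 17.3]
grip_width: 0.462
grip_force: 35.3
```

Run:
```python
from h import *
st()
```

```text
('t', np.float64(9.55)) ('q', array([-14.609,  25.371,  17.57 , 129.905, -16.907,  26.749,  76.596])) ('position', array([437.677, -39.961,  28.582])) ('ee_rot', array([ 1.79911e+02, -2.30000e-02,  1.50057e+02])) ('ft_force', array([-6.009,  1.521, 17.318])) ('grip_width', np.float64(0.462)) ('grip_force', np.float64(35.294))
```

On the bench (17 N of contact). I ease off 1 mm and open slowly.

Request:
arm_command --pt "0.4 0 0 -0.001 0 0 0" --pt "0.46 0 0 -0.001 0 0 0" --pt "0.48 0 0 -0.001 0 0 0" --pt "0.5 0 0 -0.001 0 0 0" --pt "0.52 0 0 -0.001 0 0 0" --pt "0.54 0 0 -0.001 0 0 0" --pt "0.56 0 0 -0.001 0 0 0" --pt "0.58 0 0 -0.001 0 0 0" --pt "0.6 0 0 -0.001 0 0 0" --pt "0.65 0 0 -0.001 0 0 0" --pt "0.75 0 0 -0.001 0 0 0" --pt "0.9 0 0 -0.001 0 0 0" --pt "1 0 0 -0.001 0 0 0" --pt "1 0 0 -0.001 0 0 0" --pt "1 0 0 -0.001 0 0 0" --pt "1 0 0 -0.001 0 0 0"

```text
t: 10.88
position: [437.4, -40.0, 28.3]
ee_rot: [180.0, 0.0, 150.0]
ft_force: [-0.3, -0.6, -0.0]
grip_width: 1.001
grip_force: 0.0
```

Request:
arm_command --pt "1 0 0 -0.01 0 0 0" --pt "1 0 0 -0.03 0 0 0" --pt "1 0 0 -0.06 0 0 0" --pt "1 0 0 -0.09 0 0 0" --pt "1 0 0 -0.12 0 0 0" --pt "1 0 0 -0.15 0 0 0" --pt "1 0 0 -0.16 0 0 0" --pt "1 0 0 -0.16 0 0 0" --pt "1 0 0 -0.16 0 0 0"

```text
t: 11.63
position: [437.1, -39.8, 188.4]
ee_rot: [180.0, 0.0, 150.1]
ft_force: [-0.7, 0.3, -0.2]
grip_width: 1.002
grip_force: 0.0
```

Run:
```python
from h import *
st();t=robot.snapshot("top")[:,:,::-1];s=robot.snapshot("scene")[:,:,::-1]
cv2.imwrite("pics/c6.png",np.hstack([cv2.resize(t[70:260,215:405],(400,400),interpolation=2),cv2.resize(s[160:360,190:390],(400,400),interpolation=2)]))
```

```text
('t', np.float64(11.633)) ('q', array([-23.199,   8.352,  25.5  , 123.121,  -4.774,  49.399,  65.235])) ('position', array([437.103, -39.837, 188.366])) ('ee_rot', array([1.79952e+02, 9.00000e-03, 1.50061e+02])) ('ft_force', array([-0.71 ,  0.292, -0.232])) ('grip_width', np.float64(1.002)) ('grip_force', np.float64(0.0))
```

View pics/c6.png

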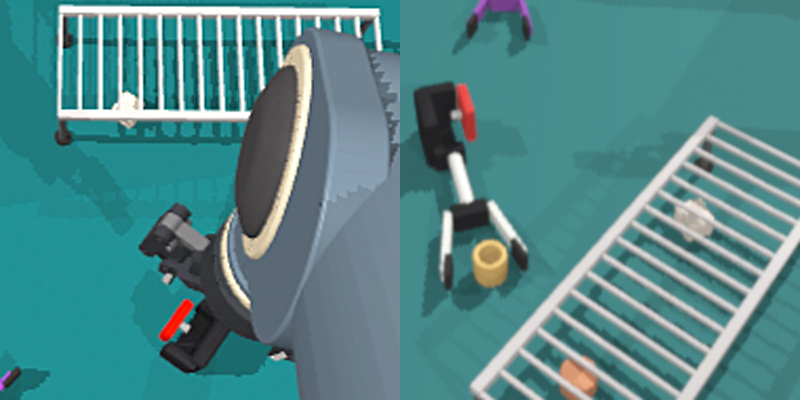

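The right crop shows the ring standing upright at (490,262), well clear of the grate edge. The reacher lies on the bench with its jaws open and the trigger out, the slug and plaster are in place, and the robot touches nothing.

Run:
```python
from h import *
k=2;print("ring rim",ray("scene",(190+90/k,160+248/k),26).round(0))
print(robot.job_done())
```

```text
ring rim [ 571. -108.   26.]
the job is handed in; nothing more can be done
None
```

The ring stands about 80 mm in front of the grate, the reacher lies released on the bench with its jaws open, the slug and plaster look unmoved in the final pictures, and the job was handed in at about 12 s; no verdict came back.

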